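Line up a board kit by height

ROBOT

A 7-joint arm with a two-finger parallel gripper is mounted at the origin on the work surface. World frame = base frame: x ahead of the robot, y to its left, z up, the work surface at z = 0. Lengths are in m, angles in rad, forces in N, time in s.
With the tool pointing down it reaches from about 0.425 to 0.95 m from the base axis. Payload 4.7 kg.
Tool frame: the origin (TCP) lies on the centre line of the jaws, within the pads' length; the fingertips stand 11 mm ahead of it and the grasp point (between the pads) lies 8 mm behind it; z points along the fingers, y is the direction in which the jaws open and shut (so a half turn about z gives the same grasp; the last joint's range is limited). The gripper opens to 85 mm and grips with 20 to 120 N. Pads are 22 mm wide; open, the fingers measure 114 mm over their backs; the gripper's body (76 mm by 85 mm) begins 54 mm behind the grasp point. The pads swing forward as they close: fully open they stand 13 mm farther back than shut.
Start: joints at [-1.208, 0.469, -0.049, 1.532, 0.024, 1.141, -0.082], TCP at [0.258, 0.624, 0.242] pointing down, gripper open.
Joint ranges: [-2.59, 2.59], [-0.33, 1.99], [-1.39, 1.29], [0.1, 2.45], [-1.04, 4.18], [0.21, 1.99], [-2.66, 2.66]. Speed limits (rad/s): [2.57, 2.57, 3.14, 3.14, 3.14, 3.14, 3.14].

INTERFACE

Orientations are given as a rotation vector (axis times angle).
In Python, from bench import manip gives the robot as it stands.
- The arm moves only by the tool move_arm, never from a script. Its argument "moves" is a list of rows, each a list of 3 entries, a list of its own where there are three numbers: the shift along the tool's x, y, z in m, then the turn, a rotation vector about the tool's x, y, z in degrees, then the closure, from -1 (fully open) to 1 (shut). In form: [[[dx, dy, dz], [ax, ay, az], gripper], ...]. A call has 1 to 10 rows; each row shifts and turns the commanded pose from where the row before left it, along the tool's axes as they then stand; what a row does not reach is not made up. A row lasts 1/8 s, in which the tool goes at most 62.5 mm and 10.7 degrees, less where a joint would pass 70% of its speed; a pose out of reach is approached as far as the arm can. A call is refused whole if a number of a shift passes 0.0625 or a number of a turn 10.7, either way. A call with a gripper value outside its range is refused whole. The fingers move at their own pace and stop on an object; "squeeze" is the grip in N (left out, the last holds). Time passes only in rows, so rows that do not move let the fingers close. It gives the time, the measured TCP pose, the force and the opening at its end, in the units of the state.
- manip.observe(): the state, without advancing time (a new reading comes with each control period).
- manip.get_image(name): name is "scene" or "top"; returns the picture (384x512x3 uint8, red, green, blue); there is no depth.
- manip.camera_model(name): a dict with "fx", "fy", "cx", "cy" (pixels), "k1" (the pictures are not rectified: a ray, as slopes to the right and down, at radius r is drawn at 1 + k1 r^2 times it, then the intrinsics apply), "world_from_camera" (4x4, takes a point from camera to world coordinates). Camera axes: x right, y down, z forward; pixel columns grow to the right and rows downward; lengths in m; the calibration is good to about 2 mm. A picture is of the moment at which its call begins. camera_model takes no time and is no camera call.
- manip.sign_off(): hands the job in, once; it reports no verdict.
The state is a dict: "time_s": time; "joint_positions": joint angles; "joint_vel": joint speeds; "joint_efforts": joint torques, N m; "eef_pos": TCP position; "tool_rot": TCP orientation; "wrist_force": force on the tool from outside, world axes, zero at the start; "wrist_torque": the same for the moment, N m; "width": finger opening in m.
Only numpy, scipy, OpenCV 4.12 (cv2) and the standard library are available. Lean on these libraries where they do the work, as an engineer would, in place of code of your own. Each camera call takes 0.05 s, during which the arm holds its last target.

TASK

The board in the open chassis is fitted lowest part first, so set out its kit in that order: stand the relay, the transformer, the capacitor and the heat sink on the four marked squares of the kitting mat in order of height, the lowest on the square nearest the chassis and the tallest on the one farthest from it. Each part stands upright, pins down as it is now, centred in its own square.

Things in the scene. Friction and masses are not known exactly. Their poses are not given: they have to be found in the camera images.
- relay_c (a point): Relay, the lowest part: a black plastic block 36 (its x) x 30 (its y) x 25 mm high, loose, 35 g or so, standing on the bench. The point is its centre, 12.5 mm above its underside; its z axis points up. Flat sides. Among the parts stand two loose things that are no part of the job: a solder spool (54 mm across) and a round pot of brass wool (56 mm), up to 42 mm high.
- transformer_c (a point): Small laminated transformer: dark steel core, copper winding showing on both sides; 56 (x) x 42 (y) x 42 mm high, loose, about 300 g. The point is its centre, 21 mm above its underside; z up. Flat sides; easiest held across its y.
- capacitor_c (a point): Upright round can capacitor, dark sleeve, bright aluminium top, 35 mm across, 58 mm high, loose, about 80 g. The point is its centre, 29 mm above its underside; z is its axis, up.
- heatsink_c (a point): Heat sink, the tallest part: bare aluminium with upright fins, 50 (x) x 32 (y) x 76 mm high, loose, about 130 g; back plate on its -y side, eight fins towards +y. The point is its centre, 38 mm above its underside; z up. Easiest held across its y.
- mark_1: The square at the left end of the row (the +y end, as the robot sees it): a flat white outlined square, 70 mm, one of four alike on the dark grey kitting mat (374 x 90 x 4 mm, flat on the bench, fixed), 92 mm apart centre to centre; origin at the square's centre on the mat's top face (4 mm above the bench), x across the mat, y along the row; mark_1 to mark_4 run from left to right.
- mark_2: The second square from the left: a like flat 70 mm white outline, origin at its centre on the mat's top face.
- mark_3: The third square from the left: a like flat 70 mm white outline, origin at its centre on the mat's top face.
- mark_4: The square at the right end of the row (-y end): a like flat 70 mm white outline, origin at its centre on the mat's top face.
- chassis_end (a point): Open aluminium chassis, 280 (its x) x 200 (its y) x 70 mm high, with a green circuit board inside; fixed, at the left (+y) or the right (-y) side of the bench beyond one end of the row; a pair of blue bins stands on the other side. The point is the middle of the top edge of its far (+x) end wall, so the chassis reaches from there 280 mm towards -x.
Not all that is in view belongs to the job. What is shaped like the part that bears relay_c but brown or orange is not meant.

How it is judged:
At the end, for the whole second after the job is handed in: Counting the squares from the end of the row nearest the chassis, they carry the relay, the transformer, the capacitor and the heat sink; each part's centre is within 14 mm (horizontally) of its square's centre, each stands upright (within 0.12 rad) on the mat, at rest (under 0.02 m/s) and released (((world y of chassis_end above 0 m and horizontal distance between relay_c and mark_1 below 0.014 m and horizontal distance between transformer_c and mark_2 below 0.014 m and horizontal distance between capacitor_c and mark_3 below 0.014 m and horizontal distance between heatsink_c and mark_4 below 0.014 m) or (world y of chassis_end below 0 m and horizontal distance between relay_c and mark_4 below 0.014 m and horizontal distance between transformer_c and mark_3 below 0.014 m and horizontal distance between capacitor_c and mark_2 below 0.014 m and horizontal distance between heatsink_c and mark_1 below 0.014 m)) and angle between each of relay_c, transformer_c, capacitor_c, heatsink_c's own z axis and vertical below 0.12 rad and height (world z) of relay_c below 0.0225 m and linear speed of each of relay, transformer, capacitor, heatsink below 0.02 m/s and contact force between each of relay, transformer, capacitor, heatsink and the fingers below 0.05 N and height (world z) of transformer_c below 0.031 m and height (world z) of capacitor_c below 0.039 m and height (world z) of heatsink_c below 0.048 m); the robot touches nothing.
It also fails if it takes over 120 s, if anything falls off the work surface, if the arm or the gripper's body presses on something with over 40 N, if the wrist force passes 120 N, or if a joint passes its speed limit or range.

## Working session

There is one attempt and no reset: what is moved stays moved. The work goes in short steps, Python scripts to look and compute and a tool call to move; the robot and the scene stay as the last step left them, time stands still between calls to the robot, and variables do not carry over. Pictures are saved under pics/ and viewed, and the job is handed in when it is done.

Besides the shell and the picture viewer there is one more tool, called as name(argument=value, ...), one argument or row to a line, values as JSON. move_arm: Moves the arm, as the interface text tells. Its arguments: {"type":"object","properties":{"moves":{"type":"array"},"squeeze":{"type":"number"}},"required":["moves"]}

```bash
mkdir -p pics; ls
cat > h.py <<'E'
import numpy as np,cv2
from bench import manip
E
python3 - <<'E'
from h import *
s=manip.observe()
for k in s: print(k,np.round(s[k],4))
for n in("scene","top"):
    im=manip.get_image(n); cv2.imwrite(f"pics/{n}0.png",im[:,:,::-1]); m=manip.camera_model(n); print(n,{k:np.round(v,4).tolist() for k,v in m.items()})
E
```

```text
pics
time_s 0.0
joint_positions [-1.2079  0.4695 -0.0486  1.5337  0.0241  1.141  -0.0823]
joint_vel [ 0.0021  0.0004  0.0006  0.0003 -0.0005  0.0024 -0.0008]
joint_efforts [ 4.00000e-04 -5.10317e+01 -4.68000e-02 -2.37707e+01  1.05000e-02
  7.60000e-03 -0.00000e+00]
eef_pos [0.2575 0.6233 0.2412]
tool_rot [-0.6113 -3.0812  0.0031]
wrist_force [ 0.1732 -0.8899 -0.76  ]
wrist_torque [ 0.0305 -0.0092 -0.0333]
width 0.0856
scene {'fx': 414.2697, 'fy': 414.2697, 'cx': 253.5575, 'cy': 183.528, 'k1': -0.0794, 'world_from_camera': [[0.4012, 0.7026, -0.5877, 1.2319], [0.9159, -0.2973, 0.2697, -0.2852], [0.0148, -0.6465, -0.7628, 0.9457], [0.0, 0.0, 0.0, 1.0]]}
top {'fx': 430.0487, 'fy': 430.0487, 'cx': 252.4192, 'cy': 189.0026, 'k1': -0.0036, 'world_from_camera': [[0.012, -0.9878, 0.1554, 0.4245], [-0.9999, -0.0116, 0.0032, -0.0024], [-0.0013, -0.1554, -0.9878, 1.2213], [0.0, 0.0, 0.0, 1.0]]}
```

View pics/scene0.png

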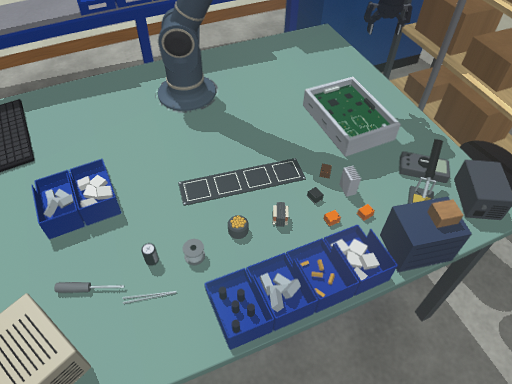

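View pics/top0.png

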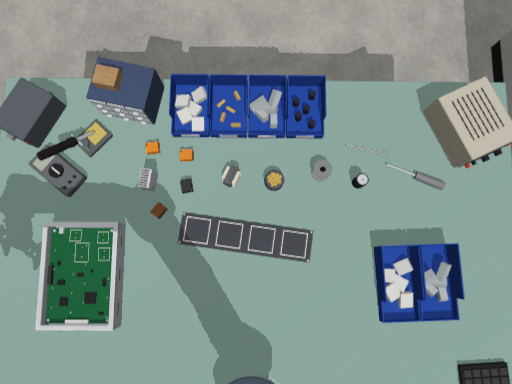

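```bash
cat >> h.py <<'E'
def proj(n,p):
    m=manip.camera_model(n);T=m["world_from_camera"];c=np.linalg.inv(T)@np.append(p,1.);a=c[:2]/c[2];r=a@a
    a=a*(1+m["k1"]*r);return np.array([m["fx"]*a[0]+m["cx"],m["fy"]*a[1]+m["cy"]])
def ray(n,uv):
    m=manip.camera_model(n);d=np.array([(uv[0]-m["cx"])/m["fx"],(uv[1]-m["cy"])/m["fy"]]);a=d.copy()
    for _ in range(20): a=d/(1+m["k1"]*(a@a))
    T=m["world_from_camera"];return T[:3,3],T[:3,:3]@np.append(a,1)
def atz(n,uv,z):
    o,d=ray(n,uv);return o+d*(z-o[2])/d[2]
def tri(uv1,uv2,n1="top",n2="scene"):
    A=[];b=[]
    o1,d1=ray(n1,uv1);o2,d2=ray(n2,uv2)
    s=np.linalg.lstsq(np.c_[d1,-d2],o2-o1,rcond=None)[0]
    p=o1+s[0]*d1;q=o2+s[1]*d2
    return (p+q)/2,np.linalg.norm(p-q)
def crop(im,x0,y0,w,h,f,name):
    c=cv2.resize(im[y0:y0+h,x0:x0+w],None,fx=f,fy=f,interpolation=cv2.INTER_CUBIC)[:,:,::-1].copy()
    for x in range((x0+9)//10*10,x0+w,10):
        cv2.line(c,(int((x-x0+.5)*f),0),(int((x-x0+.5)*f),6 if x%50 else 14),(0,0,255),1); 
        if x%20==0: cv2.putText(c,str(x),(int((x-x0+.5)*f)-8,22),0,.35,(0,0,255),1)
    for y in range((y0+9)//10*10,y0+h,10):
        cv2.line(c,(0,int((y-y0+.5)*f)),(6,int((y-y0+.5)*f)),(0,0,255),1)
        cv2.putText(c,str(y),(8,int((y-y0+.5)*f)+4),0,.35,(0,0,255),1)
    cv2.imwrite(f"pics/{name}.png",c)
E
python3 - <<'E'
from h import *
for n in("scene","top"):
    print(n,proj(n,[.2575,.6233,.2412]),proj(n,[0,0,0]),proj(n,[0.0,.4,.5]))
im=cv2.imread("pics/top0.png")[:,:,::-1]
crop(im,130,135,120,90,6,"t1"); crop(im,215,150,170,70,4.6,"t2"); crop(im,170,200,150,70,5,"t3")
im=cv2.imread("pics/scene0.png")[:,:,::-1]
crop(im,260,150,120,80,6,"s1"); crop(im,130,200,130,75,6,"s2"); crop(im,170,150,150,60,5,"s3")
E
```

```text
scene [382.76607474  33.78238313] [186.75175755  91.86752774] [294.26408184 -67.31028169]
top [-32.29845369 329.95655162] [250.21284572 418.47063288] [-16.40097143 537.39058345]
```

View pics/t1.png

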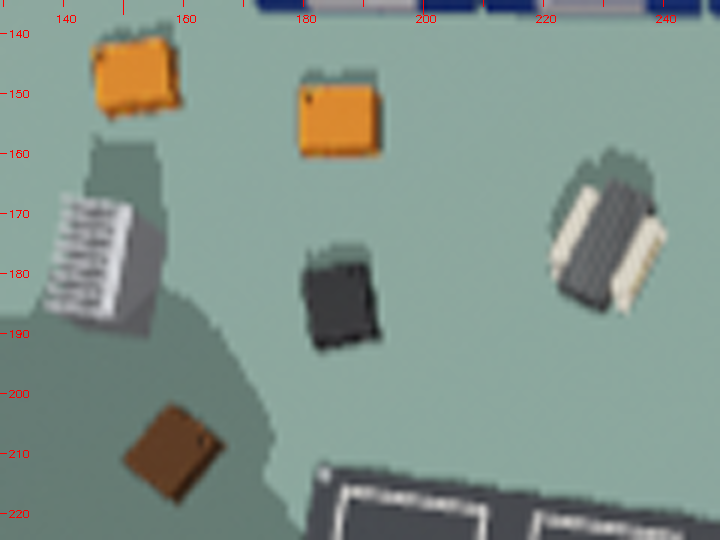

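View pics/t2.png

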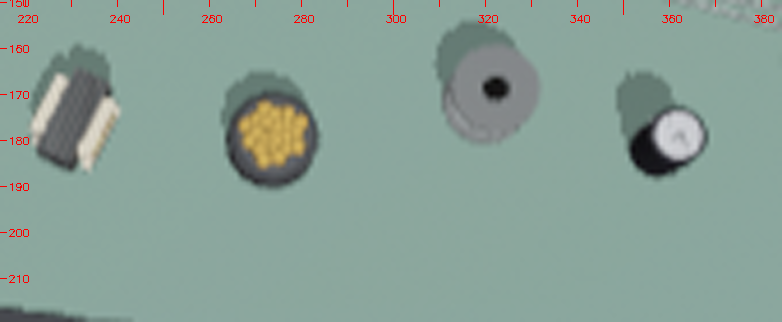

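View pics/t3.png

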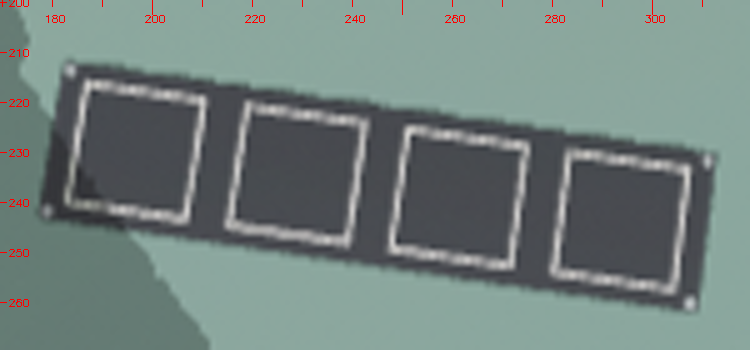

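View pics/s1.png

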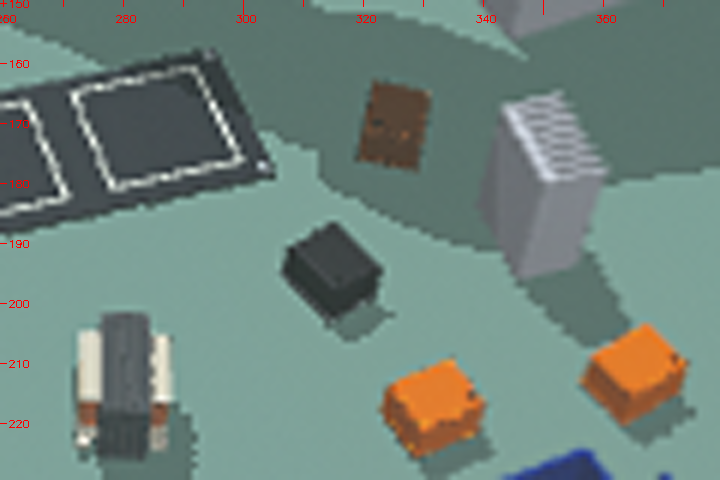

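View pics/s2.png

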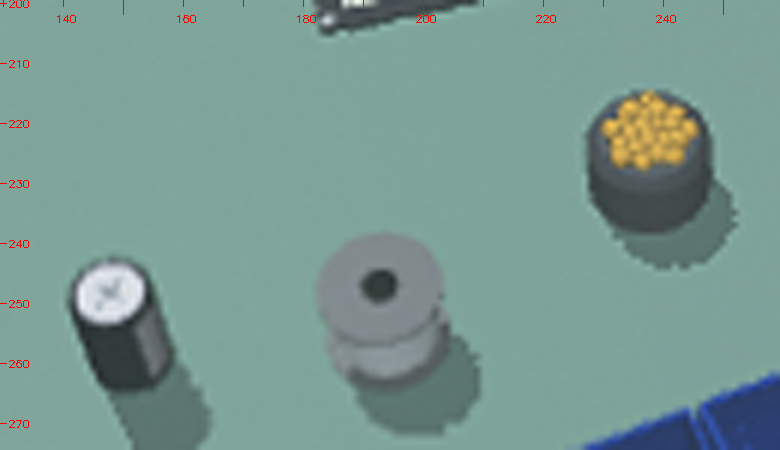

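View pics/s3.png

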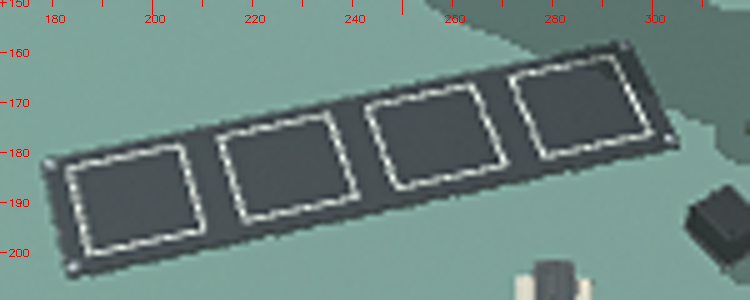

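Run:
```python
from h import *
P=dict(m1=((196.85,229.9),(285.55,170.6)),m4=((293.7,243.65),(196.6,189.45)),relay=((186.3,185),(315,192.8)),trf=((231.5,174.5),(280.3,209.5)),cap=((362.1,178.85),(147.8,248.3)),
 hs=((130+87/6-.5,135+257/6-.5),(260+554/6-.5,150+138/6-.5)))
for k,(a,b) in P.items():
    p,e=tri(a,b);print(k,p.round(4),round(e,4))
f=lambda x,y,z:atz("top",(130+x/6-.5,135+y/6-.5),z)
def d(k,a,b,z):
    v=f(*b,z)-f(*a,z);print(k,np.linalg.norm(v).round(4),np.degrees(np.arctan2(v[1],v[0])).round(1))
d("relay left",(302,264),(315,345),.025);d("relay right",(367,262),(378,335),.025);d("top",(302,264),(367,262),.025)
d("hs back",(108,318),(132,205),.076);d("hs fin",(45,310),(65,195),.076);d('hs across',(132,205),(65,195),.076)
d("trf",(560,280),(614,180),.042);d("trf",(605,300),(655,205),.042)
```

```text
m1 [0.4976 0.1577 0.0052] 0.0017
m4 [ 0.4621 -0.116   0.0044] 0.0006
relay [0.6224 0.1888 0.024 ] 0.0013
trf [0.6504 0.0615 0.0452] 0.0031
cap [ 0.6393 -0.2987  0.0593] 0.0014
hs [0.6333 0.2955 0.0766] 0.0006
relay left 0.0393 -168.9
relay right 0.0353 -169.6
top 0.0306 -87.5
hs back 0.0526 -9.1
hs fin 0.0533 -6.7
hs across 0.0309 82.1
trf 0.0534 -26.8
trf 0.0504 -26.4
```

```bash
cat >> h.py <<'E'
from scipy.spatial.transform import Rotation as Ro
M=np.array([[.4976,.1577],[.4858,.0665],[.4739,-.0248],[.4621,-.116]])
def plan(xy,z,jaw=None):
    s=manip.observe();R=Ro.from_rotvec(s["tool_rot"]).as_matrix()
    cur=np.degrees(np.arctan2(R[1,1],R[0,1]))
    if jaw is None: jaw=cur
    t=(cur-jaw+90)%180-90
    Rn=R@Ro.from_rotvec([0,0,np.radians(t)]).as_matrix()
    d=Rn.T@(np.array([*xy,z])-s["eef_pos"])
    print("t",round(s["time_s"],2),"pos",s["eef_pos"].round(4),"jaw",cur.round(1),"tilt",R[:,2].round(3),"turn z",round(t,2),"then shift mm",(d*1000).round(1),"w",round(s["width"],4),"F",s["wrist_force"].round(1),"j",np.round(s["joint_positions"],2))
E
python3 -c "
from h import *
plan((.6224,.1888),.15,98)"
```

```text
t 0.1 pos [0.2576 0.6234 0.2414] jaw 67.6 tilt [-0.001 -0.002 -1.   ] turn z -30.45 then shift mm [-300.8 -481.    91.9] w 0.0855 F [-0.1  0.3 -0.5] j [-1.21  0.47 -0.05  1.53  0.02  1.14 -0.08]
```

move_arm(
  moves=[
    [[0,0,0],[0,0,-10.15],-1],
    [[0,0,0],[0,0,-10.15],-1],
    [[0,0,0],[0,0,-10.15],-1],
    [[-0.03,-0.048,0],[0,0,0],-1],
    [[-0.03,-0.048,0],[0,0,0],-1],
    [[-0.03,-0.048,0],[0,0,0],-1],
    [[-0.03,-0.048,0],[0,0,0],-1],
    [[-0.03,-0.048,0],[0,0,0],-1],
    [[-0.03,-0.048,0],[0,0,0],-1],
    [[-0.03,-0.048,0],[0,0,0],-1],
  ],
  squeeze=30,
)

```text
time_s: 1.35
eef_pos: [0.5132, 0.3187, 0.242]
tool_rot: [0.219, -3.133, 0.0]
wrist_force: [0.4, -0.0, 0.2]
width: 0.0854
```

move_arm(
  moves=[
    [[-0.03,-0.048,0],[0,0,0],-1],
    [[-0.03,-0.048,0],[0,0,0],-1],
    [[-0.03,-0.048,0],[0,0,0],-1],
    [[0,0,0.03],[0,0,0],-1],
    [[0,0,0.03],[0,0,0],-1],
    [[0,0,0.03],[0,0,0],-1],
    [[0,0,0],[0,0,0],-1],
    [[0,0,0],[0,0,0],-1],
  ],
)

```text
time_s: 2.35
eef_pos: [0.6222, 0.1906, 0.1532]
tool_rot: [-0.219, 3.133, 0.001]
wrist_force: [0.6, -0.4, -0.3]
width: 0.0854
```

```bash
python3 -c "
from h import *
plan((.6224,.1888),.014,98)
im=manip.get_image('scene');crop(im,240,100,150,120,5,'s10')"
```

```text
t 2.35 pos [0.6222 0.1906 0.1532] jaw 98.0 tilt [ 0.001  0.001 -1.   ] turn z 0.0 then shift mm [  0.2  -1.8 139.2] w 0.0854 F [ 0.6 -0.4 -0.3] j [-0.36  0.51  0.    1.69 -0.    0.94  1.35]
```

View pics/s10.png

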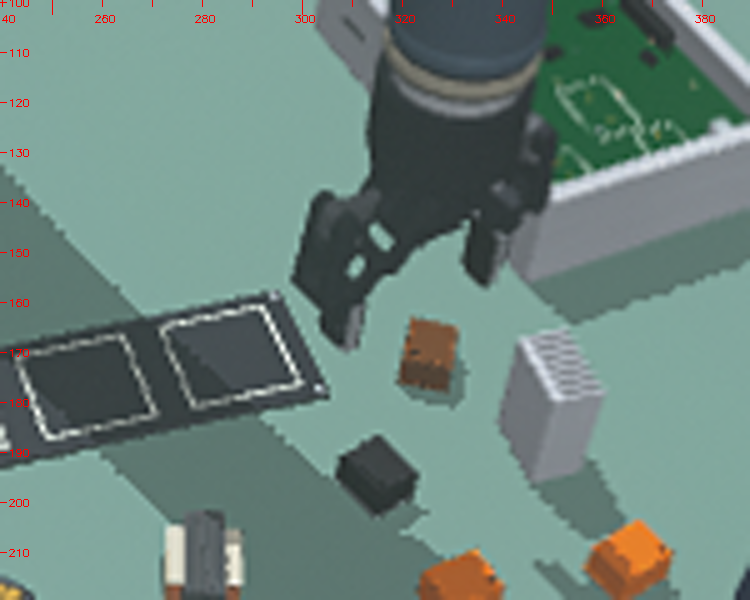

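The close crop shows the black relay at scene (314,194), distinct from the brown block (325,169) and the orange ones (330,216) and (364,211). The jaws hang above it, so I'm descending.

move_arm(
  moves=[
    [[0,-0.0018,0.045],[0,0,0],-1],
    [[0,0,0.045],[0,0,0],-1],
    [[0,0,0.03],[0,0,0],-1],
    [[0,0,0.019],[0,0,0],-1],
    [[0,0,0],[0,0,0],-1],
    [[0,0,0],[0,0,0],1],
    [[0,0,0],[0,0,0],1],
    [[0,0,0],[0,0,0],1],
    [[0,0,0],[0,0,0],1],
    [[0,0,0],[0,0,0],1],
  ],
)

```text
time_s: 3.65
eef_pos: [0.6226, 0.1888, 0.0143]
tool_rot: [-0.219, 3.132, 0.001]
wrist_force: [-1.5, -0.2, 6.1]
width: 0.0297
```

move_arm(
  moves=[
    [[0,0,0],[0,0,0],1],
    [[0,0,0],[0,0,0],1],
    [[0,0,0],[0,0,0],1],
    [[0,0,0],[0,0,0],1],
  ],
)

```text
time_s: 4.15
eef_pos: [0.6226, 0.1888, 0.0144]
tool_rot: [-0.219, 3.132, 0.001]
wrist_force: [-1.0, -0.8, 6.3]
width: 0.0297
```

```bash
python3 -c "
from h import *
plan((.4976,.1577),.11)
im=manip.get_image('scene');crop(im,260,130,120,90,6,'s11')"
```

```text
t 4.15 pos [0.6226 0.1888 0.0144] jaw 98.0 tilt [ 0.002  0.001 -1.   ] turn z 0.0 then shift mm [128.  -13.4 -95.8] w 0.0297 F [-1.  -0.8  6.3] j [-0.36  0.68 -0.    1.76  0.    0.69  1.35]
```

View pics/s11.png

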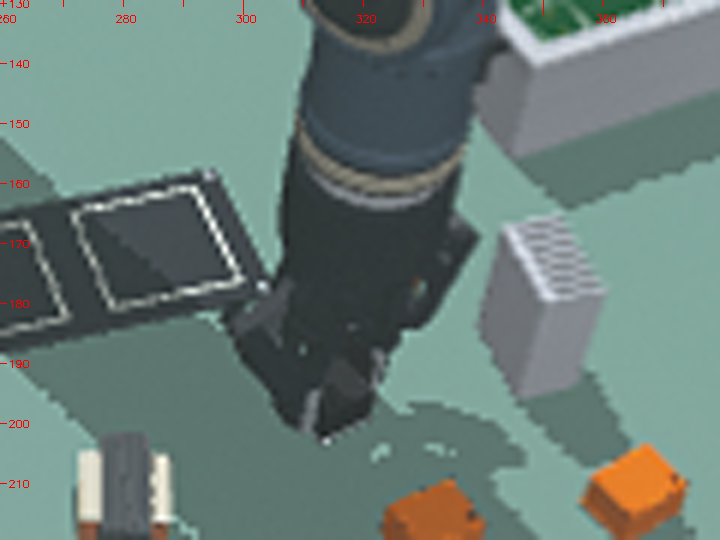

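move_arm(
  moves=[
    [[0,0,-0.03],[0,0,0],1],
    [[0,0,-0.04],[0,0,0],1],
    [[0,0,-0.026],[0,0,0],1],
    [[0.04,-0.0045,0],[0,0,0],1],
    [[0.044,-0.0045,0],[0,0,0],1],
    [[0.044,-0.0044,0],[0,0,0],1],
    [[0,0,0],[0,0,0],1],
    [[0,0,0],[0,0,0],1],
    [[0,0,0],[0,0,0],1],
  ],
)

```text
time_s: 5.32
eef_pos: [0.4983, 0.1578, 0.1094]
tool_rot: [-0.219, 3.133, 0.001]
wrist_force: [-0.5, 0.7, -0.9]
width: 0.0291
```

```bash
python3 -c "
from h import *
plan((.4976,.1577),.0195)
im=manip.get_image('scene');crop(im,230,90,120,90,6,'s12')"
```

```text
t 5.33 pos [0.4983 0.1578 0.1094] jaw 98.0 tilt [ 0.001  0.    -1.   ] turn z 0.0 then shift mm [ 0.8 -0.1 89.9] w 0.0291 F [-0.5  0.7 -0.9] j [-0.38  0.39 -0.01  2.02  0.01  0.73  1.32]
```

View pics/s12.png

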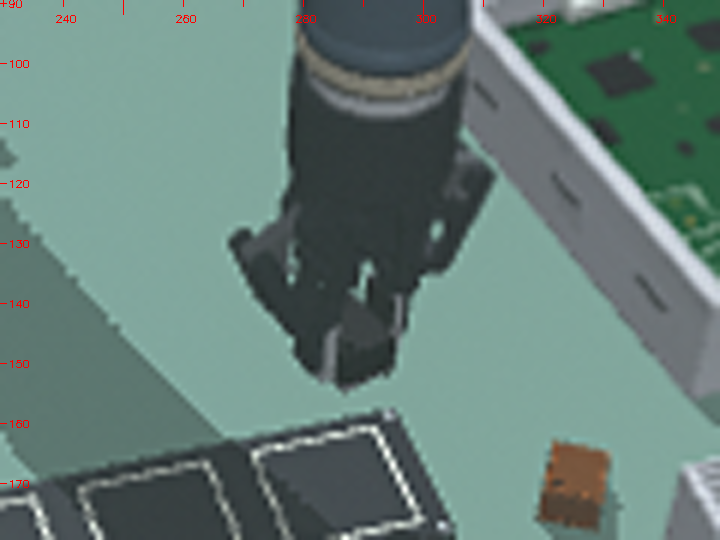

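move_arm(
  moves=[
    [[0.0008,0,0.045],[0,0,0],1],
    [[0,0,0.03],[0,0,0],1],
    [[0,0,0.015],[0,0,0],1],
    [[0,0,0],[0,0,0],1],
    [[0,0,0],[0,0,0],1],
    [[0,0,0],[0,0,0],0],
    [[0,0,0],[0,0,0],-1],
    [[0,0,0],[0,0,0],-1],
    [[0,0,0],[0,0,0],-1],
    [[0,0,0],[0,0,0],-1],
  ],
)

```text
time_s: 6.62
eef_pos: [0.4962, 0.1574, 0.0193]
tool_rot: [-0.219, 3.134, 0.0]
wrist_force: [0.3, -0.2, -0.8]
width: 0.0854
```

move_arm(
  moves=[
    [[0,0,-0.02],[0,0,0],-1],
    [[0,0,-0.05],[0,0,0],-1],
    [[0,0,-0.05],[0,0,0],-1],
    [[0,0,0],[0,0,0],-1],
  ],
)

```text
time_s: 7.12
eef_pos: [0.4988, 0.1583, 0.1432]
tool_rot: [-0.218, 3.126, 0.004]
wrist_force: [0.0, -0.2, -0.8]
width: 0.0854
```

```bash
python3 -c "
from h import *
plan((.6504,.0615),.15,63.4)
im=manip.get_image('top');crop(im,170,160,130,100,6,'t12')
im=manip.get_image('scene');crop(im,230,130,120,90,6,'s13')"
```

```text
t 7.12 pos [0.4988 0.1583 0.1432] jaw 98.0 tilt [ 0.008  0.003 -1.   ] turn z 34.59 then shift mm [-179.   -18.6   -5.9] w 0.0854 F [ 0.  -0.2 -0.8] j [-0.38  0.33 -0.01  2.    0.    0.8   1.32]
```

View pics/t12.png

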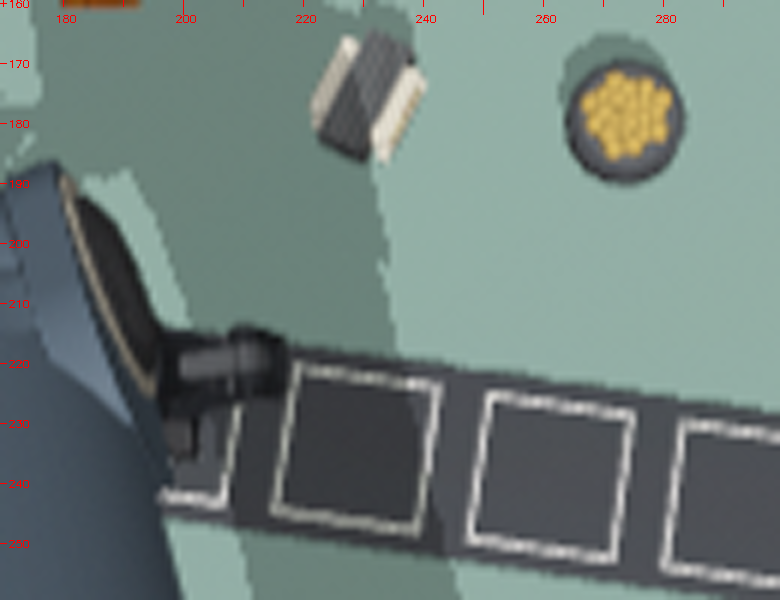

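View pics/s13.png

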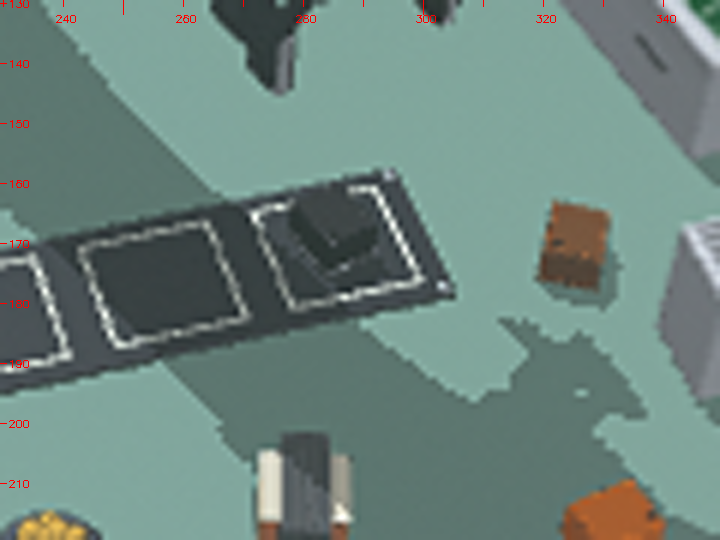

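move_arm(
  moves=[
    [[0,0,0],[0,0,8.65],-1],
    [[0,0,0],[0,0,8.65],-1],
    [[0,0,0],[0,0,8.65],-1],
    [[0,0,0],[0,0,8.65],-1],
    [[-0.05,-0.005,0],[0,0,0],-1],
    [[-0.05,-0.005,0],[0,0,0],-1],
    [[-0.05,-0.005,0],[0,0,0],-1],
    [[-0.03,-0.0035,0],[0,0,0],-1],
    [[0,0,0],[0,0,0],-1],
    [[0,0,0],[0,0,0],-1],
  ],
)

```text
time_s: 8.48
eef_pos: [0.6473, 0.0608, 0.1373]
tool_rot: [-0.721, -3.054, 0.001]
wrist_force: [-0.0, 0.5, 0.6]
width: 0.0849
```

```bash
python3 -c "
from h import *
plan((.6504,.0615),.02,63.4)
im=manip.get_image('top');crop(im,150,150,150,110,5,'t13')
im=manip.get_image('scene');crop(im,220,130,120,100,6,'s14')"
```

```text
t 8.47 pos [0.6473 0.0608 0.1373] jaw 63.4 tilt [-0.004  0.    -1.   ] turn z 0.04 then shift mm [ -2.9   2.2 117.3] w 0.0849 F [-0.   0.5  0.6] j [-0.27  0.53  0.15  1.7  -0.1   0.92  1.03]
```

View pics/t13.png

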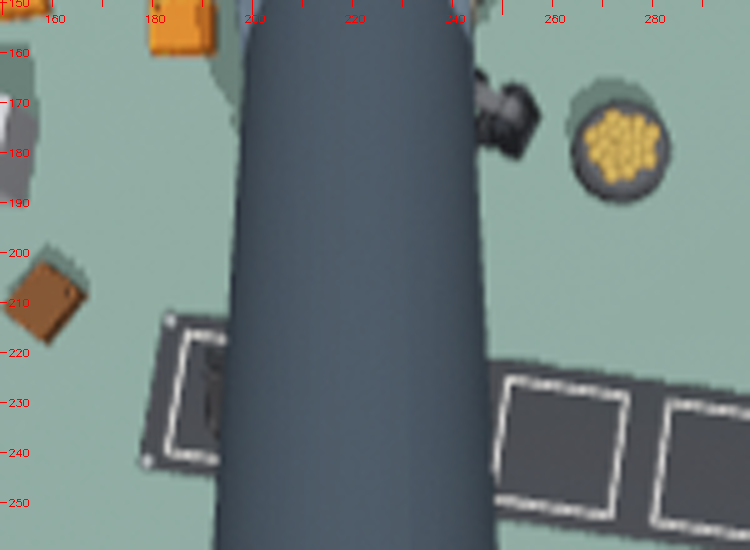

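View pics/s14.png

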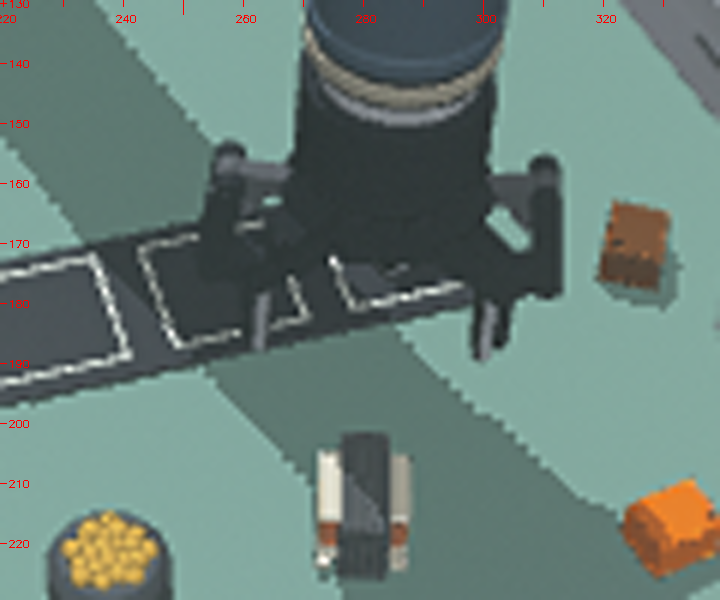

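move_arm(
  moves=[
    [[-0.003,0.002,0.03],[0,0,0],-1],
    [[0,0,0.03],[0,0,0],-1],
    [[0,0,0.03],[0,0,0],-1],
    [[0,0,0.027],[0,0,0],-1],
    [[0,0,0],[0,0,0],-1],
    [[0,0,0],[0,0,0],1],
    [[0,0,0],[0,0,0],1],
    [[0,0,0],[0,0,0],1],
    [[0,0,0],[0,0,0],1],
    [[0,0,0],[0,0,0],1],
  ],
  squeeze=60,
)

```text
time_s: 9.82
eef_pos: [0.6538, 0.0612, 0.0241]
tool_rot: [0.722, 3.055, 0.003]
wrist_force: [-0.5, 0.3, 6.0]
width: 0.0409
```

move_arm(
  moves=[
    [[0,0,0],[0,0,0],1],
    [[0,0,0],[0,0,0],1],
    [[0,0,0],[0,0,0],1],
  ],
)

```text
time_s: 10.2
eef_pos: [0.6538, 0.0612, 0.0241]
tool_rot: [0.722, 3.055, 0.003]
wrist_force: [0.1, 1.4, 5.7]
width: 0.041
```

```bash
python3 -c "
from h import *
plan((.4858,.0665),.13)
im=manip.get_image('scene');crop(im,220,130,120,100,6,'s15')"
```

```text
t 10.2 pos [0.6538 0.0612 0.0241] jaw 63.4 tilt [ 0.003  0.001 -1.   ] turn z 0.0 then shift mm [ 152.4  -70.2 -106.4] w 0.041 F [0.1 1.4 5.7] j [-0.25  0.68  0.13  1.75 -0.12  0.72  1.05]
```

View pics/s15.png

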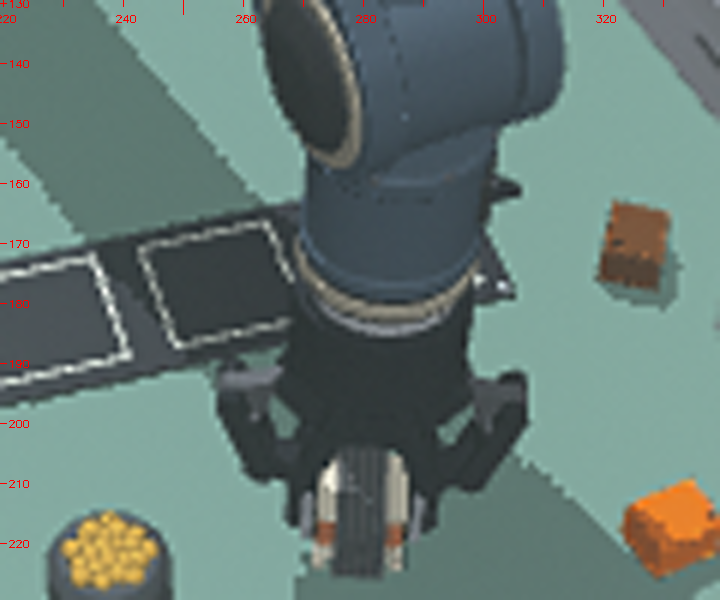

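move_arm(
  moves=[
    [[0,0,-0.03],[0,0,0],1],
    [[0,0,-0.04],[0,0,0],1],
    [[0,0,-0.036],[0,0,0],1],
    [[0.03,-0.014,0],[0,0,0],1],
    [[0.04,-0.018,0],[0,0,0],1],
    [[0.04,-0.02,0],[0,0,0],1],
    [[0.04,-0.018,0],[0,0,0],1],
    [[0,0,0],[0,0,0],1],
    [[0,0,0],[0,0,0],1],
    [[0,0,0],[0,0,0],1],
  ],
)

```text
time_s: 11.5
eef_pos: [0.488, 0.0652, 0.1284]
tool_rot: [0.723, 3.056, 0.0]
wrist_force: [-0.2, -0.0, -3.3]
width: 0.0411
```

```bash
python3 -c "
from h import *
plan((.4858,.0665),.0295)
im=manip.get_image('scene');crop(im,200,90,120,100,6,'s16')"
```

```text
t 11.5 pos [0.488  0.0652 0.1284] jaw 63.4 tilt [ 0.001  0.    -1.   ] turn z 0.0 then shift mm [ 2.6  0.2 98.9] w 0.0411 F [-0.2 -0.  -3.3] j [-0.34  0.31  0.15  2.08 -0.07  0.75  0.96]
```

View pics/s16.png

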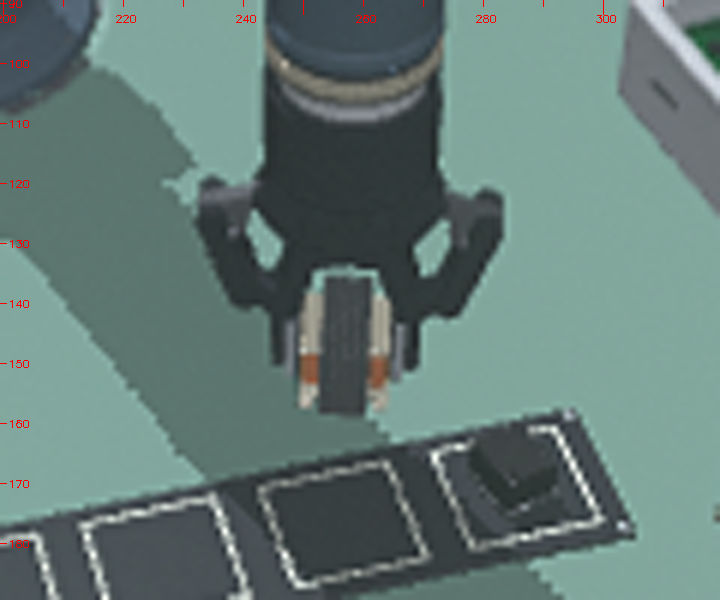

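move_arm(
  moves=[
    [[0,0,0.04],[0,0,0],1],
    [[0,0,0.035],[0,0,0],1],
    [[0,0,0.02],[0,0,0],1],
    [[0,0,0.004],[0,0,0],1],
    [[0,0,0],[0,0,0],1],
    [[0,0,0],[0,0,0],1],
  ],
)

```text
time_s: 12.3
eef_pos: [0.4881, 0.0654, 0.0301]
tool_rot: [0.722, 3.055, 0.002]
wrist_force: [0.1, -0.9, -4.0]
width: 0.041
```

```bash
python3 -c "
from h import *
plan((.4858,.0665),.0285)"
```

```text
t 12.3 pos [0.4881 0.0654 0.0301] jaw 63.4 tilt [ 0.002  0.001 -1.   ] turn z 0.0 then shift mm [ 2.5 -0.   1.6] w 0.041 F [ 0.1 -0.9 -4. ] j [-0.31  0.48  0.12  2.14 -0.11  0.52  0.99]
```

move_arm(
  moves=[
    [[0,0,0.0015],[0,0,0],1],
    [[0,0,0],[0,0,0],1],
    [[0,0,0],[0,0,0],0],
    [[0,0,0],[0,0,0],-1],
    [[0,0,0],[0,0,0],-1],
    [[0,0,0],[0,0,0],-1],
    [[0,0,-0.03],[0,0,0],-1],
    [[0,0,-0.05],[0,0,0],-1],
    [[0,0,-0.05],[0,0,0],-1],
    [[0,0,0],[0,0,0],-1],
  ],
)

```text
time_s: 13.55
eef_pos: [0.4896, 0.0657, 0.1615]
tool_rot: [0.721, 3.05, 0.007]
wrist_force: [0.1, 0.3, -1.1]
width: 0.085
```

```bash
python3 -c "
from h import *
plan((.6393,-.2987),.16,10)
plan((.6393,-.2987),.16,50)
im=manip.get_image('scene');crop(im,200,100,150,110,5,'s17')"
```

```text
t 13.55 pos [0.4896 0.0657 0.1615] jaw 63.4 tilt [ 0.009  0.002 -1.   ] turn z 53.4 then shift mm [-384.9   84.1    2. ] w 0.085 F [ 0.1  0.3 -1.1] j [-0.36  0.27  0.16  2.06 -0.06  0.82  0.95]
t 13.55 pos [0.4896 0.0657 0.1615] jaw 63.4 tilt [ 0.009  0.002 -1.   ] turn z 13.4 then shift mm [-348.9 -183.     2. ] w 0.085 F [ 0.1  0.3 -1.1] j [-0.36  0.27  0.16  2.06 -0.06  0.82  0.95]
```

View pics/s17.png

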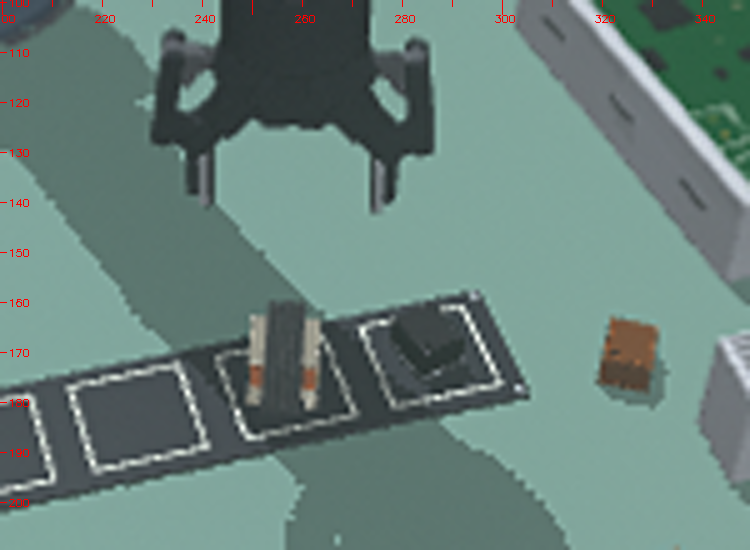

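move_arm(
  moves=[
    [[0,0,0],[0,0,10.68],-1],
    [[0,0,0],[0,0,10.68],-1],
    [[0,0,0],[0,0,10.68],-1],
    [[0,0,0],[0,0,10.68],-1],
    [[0,0,0],[0,0,10.68],-1],
    [[-0.055,0.012,0],[0,0,0],-1],
    [[-0.055,0.012,0],[0,0,0],-1],
    [[-0.055,0.012,0],[0,0,0],-1],
    [[-0.055,0.012,0],[0,0,0],-1],
    [[-0.055,0.012,0],[0,0,0],-1],
  ],
)

```text
time_s: 14.85
eef_pos: [0.5933, -0.1964, 0.1555]
tool_rot: [-2.017, -2.404, 0.002]
wrist_force: [0.9, 0.5, 0.5]
width: 0.0857
```

move_arm(
  moves=[
    [[-0.055,0.012,0],[0,0,0],-1],
    [[-0.055,0.012,0],[0,0,0],-1],
    [[0,0,0],[0,0,0],-1],
    [[0,0,0],[0,0,0],-1],
    [[0,0,0],[0,0,0],-1],
  ],
)

```text
time_s: 15.48
eef_pos: [0.6364, -0.297, 0.1568]
tool_rot: [-2.015, -2.407, -0.001]
wrist_force: [0.2, 0.7, 0.2]
width: 0.0852
```

```bash
python3 -c "
from h import *
plan((.6393,-.2987),.035,10)
im=manip.get_image('top');crop(im,170,150,150,110,5,'t18')
im=manip.get_image('scene');crop(im,90,150,150,120,5,'s18')"
```

```text
t 15.47 pos [ 0.6364 -0.297   0.1568] jaw 10.1 tilt [-0.002  0.002 -1.   ] turn z 0.13 then shift mm [ -2.4   2.7 121.8] w 0.0852 F [0.2 0.7 0.2] j [ 0.12  0.61  0.4   1.56 -0.27  1.02  0.77]
```

View pics/s18.png

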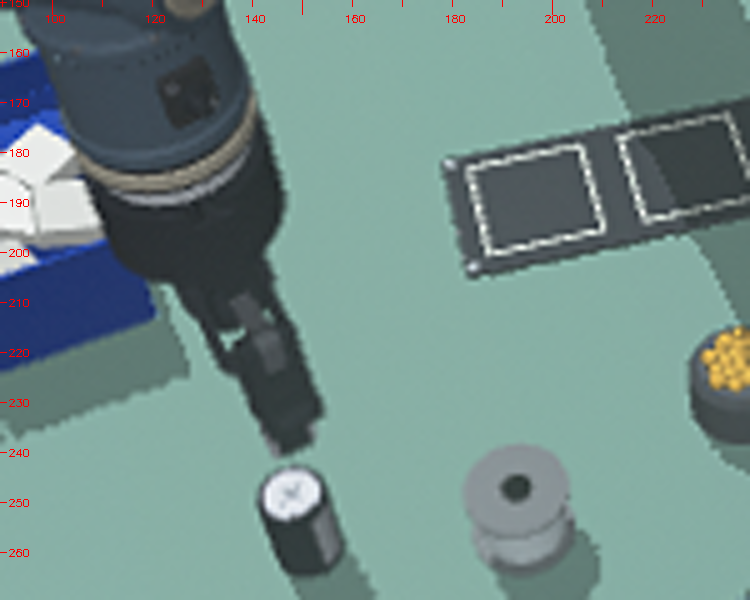

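View pics/t18.png

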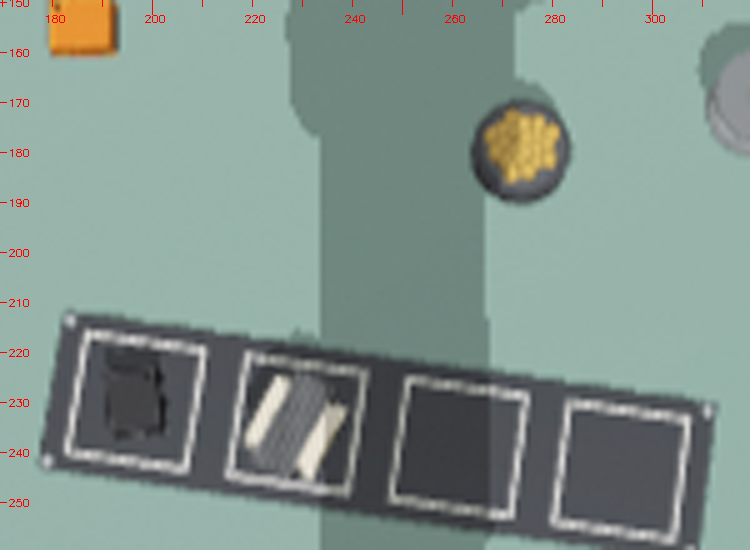

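move_arm(
  moves=[
    [[-0.002,0.002,0.03],[0,0,0],-1],
    [[0,0,0.03],[0,0,0],-1],
    [[0,0,0.03],[0,0,0],-1],
    [[0,0,0.03],[0,0,0],-1],
    [[0,0,0],[0,0,0],-1],
    [[0,0,0],[0,0,0],1],
    [[0,0,0],[0,0,0],1],
    [[0,0,0],[0,0,0],1],
    [[0,0,0],[0,0,0],1],
    [[0,0,0],[0,0,0],1],
  ],
  squeeze=40,
)

```text
time_s: 16.82
eef_pos: [0.6397, -0.3014, 0.0393]
tool_rot: [2.018, 2.405, 0.001]
wrist_force: [-1.5, 0.3, 6.9]
width: 0.0342
```

move_arm(
  moves=[
    [[0,0,0],[0,0,0],1],
    [[0,0,0],[0,0,0],1],
    [[0,0,0],[0,0,0],1],
  ],
)

```text
time_s: 17.2
eef_pos: [0.6397, -0.3014, 0.0393]
tool_rot: [2.018, 2.405, 0.002]
wrist_force: [-0.5, 0.8, 6.6]
width: 0.0338
```

```bash
python3 -c "
from h import *
plan((.4739,-.0248),.15)
im=manip.get_image('scene');crop(im,90,170,150,110,5,'s19')"
```

```text
t 17.2 pos [ 0.6397 -0.3014  0.0393] jaw 10.0 tilt [ 0.002 -0.001 -1.   ] turn z 0.0 then shift mm [ 301.  -115.  -111.2] w 0.0338 F [-0.5  0.8  6.6] j [ 0.15  0.74  0.35  1.62 -0.32  0.83  0.81]
```

View pics/s19.png

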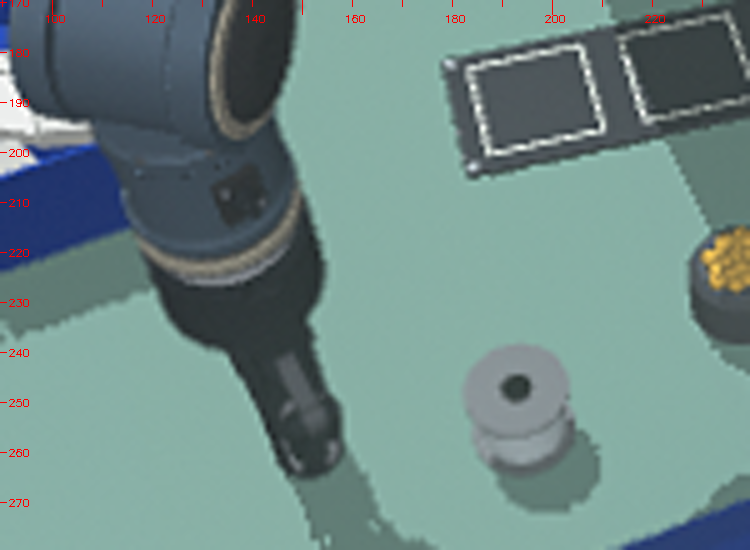

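move_arm(
  moves=[
    [[0,0,-0.03],[0,0,0],1],
    [[0,0,-0.04],[0,0,0],1],
    [[0,0,-0.04],[0,0,0],1],
    [[0.04,-0.015,0],[0,0,0],1],
    [[0.05,-0.019,0],[0,0,0],1],
    [[0.05,-0.02,0],[0,0,0],1],
    [[0.05,-0.02,0],[0,0,0],1],
    [[0.05,-0.02,0],[0,0,0],1],
    [[0.04,-0.014,0],[0,0,0],1],
    [[0.019,-0.007,0],[0,0,0],1],
  ],
)

```text
time_s: 18.5
eef_pos: [0.472, -0.0242, 0.1476]
tool_rot: [-2.015, -2.408, -0.0]
wrist_force: [0.5, -0.3, -1.2]
width: 0.0339
```

move_arm(
  moves=[
    [[0,0,0],[0,0,0],1],
    [[0,0,0],[0,0,0],1],
    [[0,0,0],[0,0,0],1],
  ],
)

```text
time_s: 18.88
eef_pos: [0.4742, -0.0277, 0.1478]
tool_rot: [2.021, 2.404, -0.0]
wrist_force: [0.5, 0.5, -1.1]
width: 0.034
```

```bash
python3 -c "
from h import *
plan((.4739,-.0248),.0445)
im=manip.get_image('scene');crop(im,160,90,150,120,5,'s20')"
```

```text
t 18.88 pos [ 0.4742 -0.0277  0.1478] jaw 9.9 tilt [ 0.    -0.001 -1.   ] turn z 0.0 then shift mm [  2.9   0.2 103.3] w 0.034 F [ 0.5  0.5 -1.1] j [-0.37  0.27  0.4   2.11 -0.15  0.78  0.29]
```

View pics/s20.png

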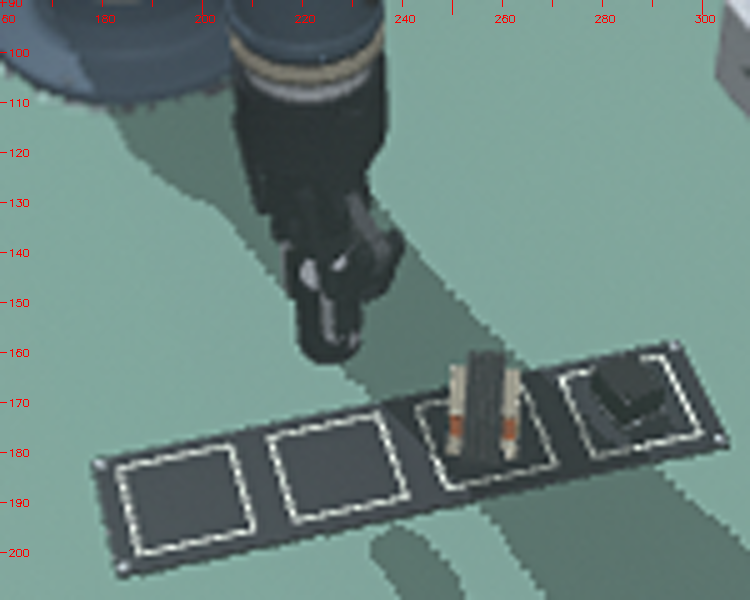

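move_arm(
  moves=[
    [[0,0,0.04],[0,0,0],1],
    [[0,0,0.035],[0,0,0],1],
    [[0,0,0.02],[0,0,0],1],
    [[0,0,0.007],[0,0,0],1],
    [[0,0,0],[0,0,0],1],
    [[0,0,0],[0,0,0],1],
  ],
)

```text
time_s: 19.68
eef_pos: [0.4745, -0.0266, 0.0466]
tool_rot: [2.019, 2.405, 0.002]
wrist_force: [0.9, 0.2, -0.1]
width: 0.0338
```

move_arm(
  moves=[
    [[0,0,0.0025],[0,0,0],1],
    [[0,0,0],[0,0,0],1],
    [[0,0,0],[0,0,0],0],
    [[0,0,0],[0,0,0],-1],
    [[0,0,0],[0,0,0],-1],
    [[0,0,0],[0,0,0],-1],
    [[0,0,-0.03],[0,0,0],-1],
    [[0,0,-0.05],[0,0,0],-1],
    [[0,0,-0.05],[0,0,0],-1],
    [[0,0,0],[0,0,0],-1],
  ],
)

```text
time_s: 20.92
eef_pos: [0.4763, -0.0266, 0.1768]
tool_rot: [2.016, 2.402, 0.01]
wrist_force: [-0.1, -0.1, 0.4]
width: 0.0858
```

```bash
python3 -c "
from h import *
plan((.6333,.2955),.2,82)
im=manip.get_image('scene');crop(im,160,90,150,120,5,'s21')"
```

```text
t 20.93 pos [ 0.4763 -0.0266  0.1768] jaw 10.0 tilt [ 0.008  0.001 -1.   ] turn z -72.0 then shift mm [-110.8  340.8  -21.4] w 0.0858 F [-0.1 -0.1  0.4] j [-0.4   0.23  0.43  2.09 -0.13  0.84  0.28]
```

View pics/s21.png

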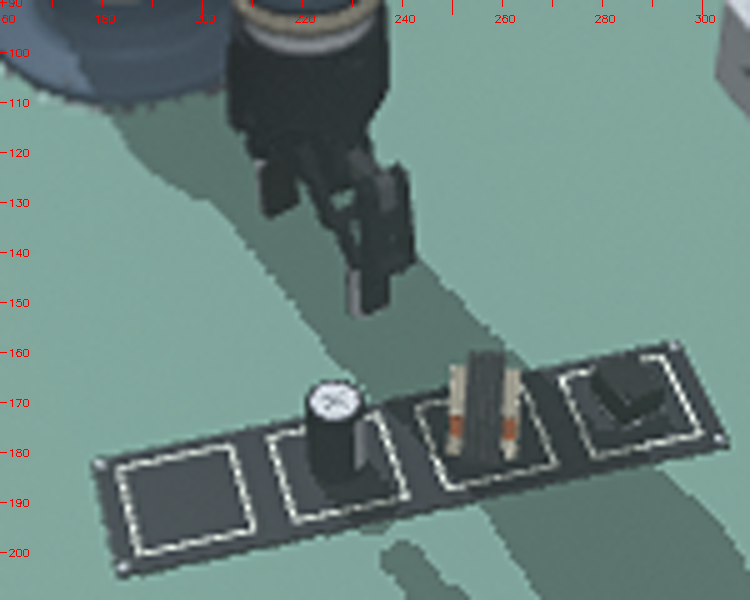

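move_arm(
  moves=[
    [[0,0,0],[0,0,-10.3],-1],
    [[0,0,0],[0,0,-10.3],-1],
    [[0,0,0],[0,0,-10.3],-1],
    [[0,0,0],[0,0,-10.3],-1],
    [[0,0,0],[0,0,-10.3],-1],
    [[0,0,0],[0,0,-10.3],-1],
    [[0,0,0],[0,0,-10.3],-1],
    [[-0.016,0.048,-0.007],[0,0,0],-1],
    [[-0.016,0.048,-0.007],[0,0,0],-1],
    [[-0.016,0.048,-0.007],[0,0,0],-1],
  ],
)

```text
time_s: 22.22
eef_pos: [0.5406, 0.1106, 0.1925]
tool_rot: [-0.217, -3.131, 0.001]
wrist_force: [0.9, 0.1, 0.7]
width: 0.0855
```

move_arm(
  moves=[
    [[-0.016,0.048,0],[0,0,0],-1],
    [[-0.016,0.048,0],[0,0,0],-1],
    [[-0.016,0.048,0],[0,0,0],-1],
    [[-0.016,0.048,0],[0,0,0],-1],
    [[0,0,0],[0,0,0],-1],
    [[0,0,0],[0,0,0],-1],
    [[0,0,0],[0,0,0],-1],
  ],
)

```text
time_s: 23.1
eef_pos: [0.6305, 0.2888, 0.1936]
tool_rot: [-0.22, -3.133, 0.002]
wrist_force: [-0.2, 0.1, 0.1]
width: 0.0853
```

```bash
python3 -c "
from h import *
plan((.6333,.2955),.052,82)
im=manip.get_image('scene');crop(im,280,90,120,120,5,'s22')"
```

```text
t 23.1 pos [0.6305 0.2888 0.1936] jaw 82.0 tilt [-0.001 -0.001 -1.   ] turn z -0.03 then shift mm [ -2.    7.2 141.6] w 0.0853 F [-0.2  0.1  0.1] j [-0.57  0.54  0.12  1.54 -0.07  1.07  0.99]
```

View pics/s22.png

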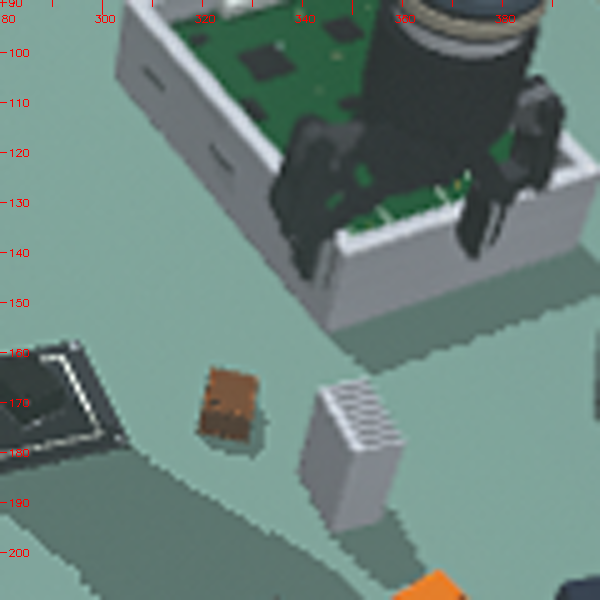

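move_arm(
  moves=[
    [[-0.002,0.007,0],[0,0,0],-1],
    [[0,0,0.04],[0,0,0],-1],
    [[0,0,0.04],[0,0,0],-1],
    [[0,0,0.03],[0,0,0],-1],
    [[0,0,0.03],[0,0,0],-1],
    [[0,0,0],[0,0,0],-1],
    [[0,0,0],[0,0,0],-1],
    [[0,0,0],[0,0,0],1],
    [[0,0,0],[0,0,0],1],
    [[0,0,0],[0,0,0],1],
  ],
)

```text
time_s: 24.4
eef_pos: [0.634, 0.2977, 0.055]
tool_rot: [0.216, 3.133, 0.001]
wrist_force: [0.4, -0.7, 0.8]
width: 0.0328
```

move_arm(
  moves=[
    [[0,0,0],[0,0,0],1],
    [[0,0,0],[0,0,0],1],
    [[0,0,0],[0,0,0],1],
    [[0,0,0],[0,0,0],1],
    [[0,0,0],[0,0,0],1],
  ],
)

```text
time_s: 25.02
eef_pos: [0.6341, 0.2978, 0.055]
tool_rot: [0.216, 3.133, 0.001]
wrist_force: [-0.7, -1.1, 4.9]
width: 0.0314
```

```bash
python3 -c "
from h import *
plan((.4621,-.116),.22)
im=manip.get_image('scene');crop(im,280,90,120,120,5,'s23')"
```

```text
t 25.02 pos [0.6341 0.2978 0.055 ] jaw 82.1 tilt [ 0.001  0.001 -1.   ] turn z 0.0 then shift mm [ 113.3 -433.4 -165.3] w 0.0314 F [-0.7 -1.1  4.9] j [-0.56  0.69  0.1   1.62 -0.08  0.83  1.  ]
```

View pics/s23.png

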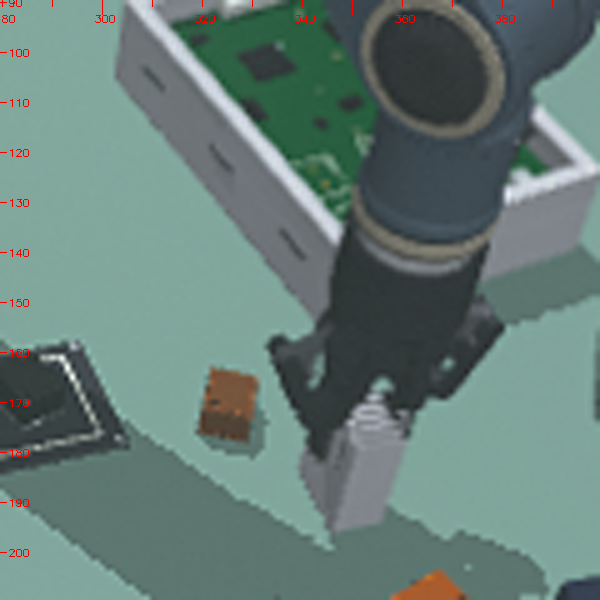

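move_arm(
  moves=[
    [[0,0,-0.03],[0,0,0],1],
    [[0,0,-0.045],[0,0,0],1],
    [[0,0,-0.045],[0,0,0],1],
    [[0,0,-0.045],[0,0,0],1],
    [[0.01,-0.03,0],[0,0,0],1],
    [[0.012,-0.045,0],[0,0,0],1],
    [[0.012,-0.05,0],[0,0,0],1],
    [[0.013,-0.05,0],[0,0,0],1],
    [[0.013,-0.05,0],[0,0,0],1],
    [[0.013,-0.05,0],[0,0,0],1],
  ],
)

```text
time_s: 26.32
eef_pos: [0.5223, 0.0336, 0.2185]
tool_rot: [-0.216, -3.133, 0.0]
wrist_force: [0.8, -0.5, -1.9]
width: 0.0311
```

move_arm(
  moves=[
    [[0.013,-0.05,0],[0,0,0],1],
    [[0.013,-0.05,0],[0,0,0],1],
    [[0.013,-0.04,0],[0,0,0],1],
    [[0.001,-0.018,0],[0,0,0],1],
    [[0,0,0],[0,0,0],1],
    [[0,0,0],[0,0,0],1],
    [[0,0,0],[0,0,0],1],
  ],
)

```text
time_s: 27.2
eef_pos: [0.4626, -0.1144, 0.219]
tool_rot: [-0.213, -3.134, -0.001]
wrist_force: [0.9, 0.1, -1.8]
width: 0.0312
```

```bash
python3 -c "
from h import *
plan((.4621,-.116),.06)
im=manip.get_image('scene');crop(im,130,60,150,120,5,'s24')"
```

```text
t 27.2 pos [ 0.4626 -0.1144  0.219 ] jaw 82.2 tilt [-0.  0. -1.] turn z 0.0 then shift mm [  0.2  -1.7 159. ] w 0.0312 F [ 0.9  0.1 -1.8] j [-0.09  0.17  0.27  2.03 -0.06  0.95  1.65]
```

View pics/s24.png

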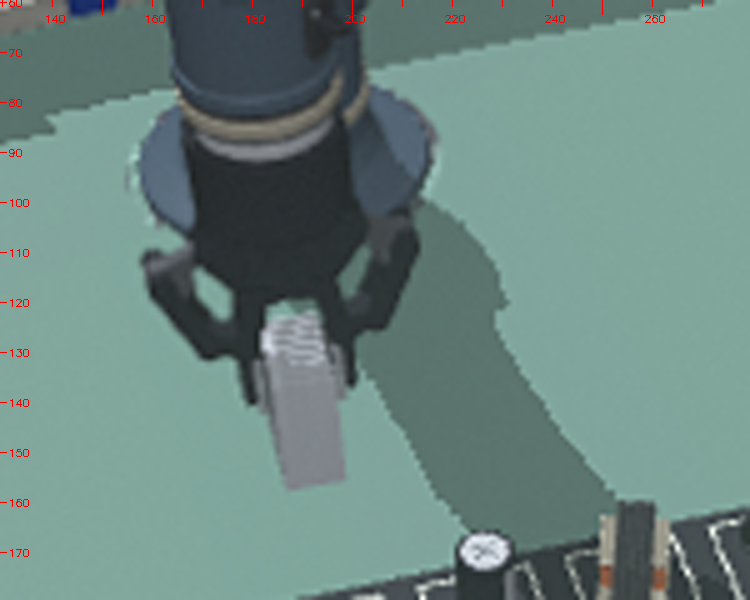

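```bash
python3 -c "
from h import *
for z in(.24,.165):
  for dx in (0.025,):print(z,(proj('scene',[.4621+dx,-.132,z])-[130,60]+.5)*5, (proj('scene',[.4621+dx,-.1,z])-[130,60]+.5)*5)"
```

```text
0.24 [277.46532292 391.71615171] [339.17180519 374.34969243]
0.165 [293.29775135 496.93633477] [351.66863214 479.68534311]
```

move_arm(
  moves=[
    [[0,-0.0015,0.05],[0,0,0],1],
    [[0,0,0.05],[0,0,0],1],
    [[0,0,0.03],[0,0,0],1],
    [[0,0,0.02],[0,0,0],1],
    [[0,0,0.005],[0,0,0],1],
    [[0,0,0],[0,0,0],1],
    [[0,0,0],[0,0,0],1],
  ],
)

```text
time_s: 28.12
eef_pos: [0.463, -0.1172, 0.0652]
tool_rot: [0.216, 3.132, 0.0]
wrist_force: [-0.3, -0.9, -1.7]
width: 0.0314
```

```bash
python3 -c "
from h import *
plan((.4621,-.116),.0595)
im=manip.get_image('scene');crop(im,150,100,150,120,5,'s25')"
```

```text
t 28.12 pos [ 0.463  -0.1172  0.0652] jaw 82.1 tilt [ 0.002 -0.    -1.   ] turn z 0.0 then shift mm [1.  1.1 5.7] w 0.0314 F [-0.3 -0.9 -1.7] j [-0.03  0.41  0.23  2.16 -0.16  0.59  1.75]
```

View pics/s25.png

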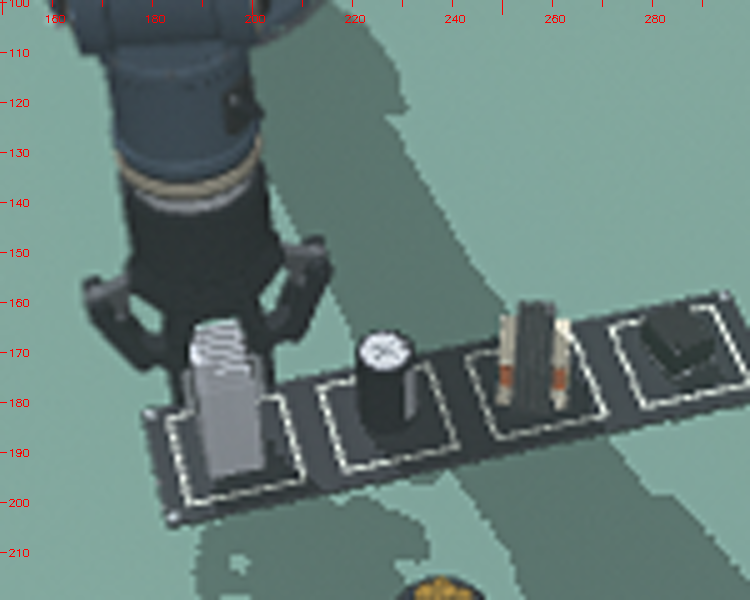

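move_arm(
  moves=[
    [[0.001,0.001,0.003],[0,0,0],1],
    [[0,0,0.003],[0,0,0],1],
    [[0,0,0],[0,0,0],1],
    [[0,0,0],[0,0,0],1],
  ],
)

```text
time_s: 28.68
eef_pos: [0.4613, -0.1162, 0.0588]
tool_rot: [0.216, 3.134, 0.001]
wrist_force: [-1.5, 0.2, 5.3]
width: 0.0314
```

```bash
python3 -c "
from h import *
plan((.4621,-.116),.0595)
im=manip.get_image('scene');crop(im,150,130,150,90,5,'s26')"
```

```text
t 28.68 pos [ 0.4613 -0.1162  0.0588] jaw 82.1 tilt [ 0.  0. -1.] turn z 0.0 then shift mm [-0.7  0.3 -0.7] w 0.0314 F [-1.5  0.2  5.3] j [-0.03  0.42  0.23  2.17 -0.17  0.57  1.76]
```

View pics/s26.png

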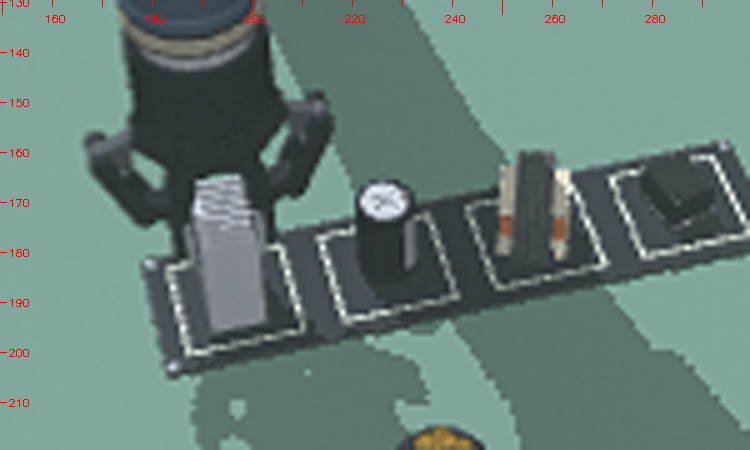

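Touched down (+5 N). Releasing gently, then rising and moving clear.

move_arm(
  moves=[
    [[0,0,0],[0,0,0],0.3],
    [[0,0,0],[0,0,0],0],
    [[0,0,0],[0,0,0],-0.6],
    [[0,0,0],[0,0,0],-0.6],
    [[0,0,0],[0,0,0],-0.6],
    [[0,0,-0.02],[0,0,0],-0.6],
    [[0,0,-0.04],[0,0,0],-0.6],
    [[0,0,-0.05],[0,0,0],-0.6],
    [[0,0,-0.05],[0,0,0],-0.6],
    [[0,0,0],[0,0,0],-0.6],
  ],
)

```text
time_s: 29.98
eef_pos: [0.4637, -0.1166, 0.222]
tool_rot: [0.216, 3.125, 0.0]
wrist_force: [-0.1, 0.7, -0.0]
width: 0.0685
```

move_arm(
  moves=[
    [[0,-0.05,0],[0,0,0],-0.6],
    [[0,-0.06,0],[0,0,0],-0.6],
    [[0,-0.06,0],[0,0,0],-0.6],
    [[0,-0.06,0],[0,0,0],-0.6],
    [[0,-0.06,0],[0,0,0],-0.6],
    [[0,0,0],[0,0,0],-0.6],
    [[0,0,0],[0,0,0],-0.6],
  ],
)

```text
time_s: 30.85
eef_pos: [0.421, -0.4025, 0.2167]
tool_rot: [-0.217, -3.132, -0.003]
wrist_force: [-0.3, 0.6, -0.4]
width: 0.0686
```

```bash
python3 -c "
from h import *
plan((.4621,-.116),.0595)
im=manip.get_image('scene');crop(im,165,130,155,90,5,'s27')
im=manip.get_image('top');crop(im,170,195,150,75,5,'t27')"
```

```text
t 30.85 pos [ 0.421  -0.4025  0.2167] jaw 82.1 tilt [-0.002  0.002 -1.   ] turn z 0.0 then shift mm [ -1.6 289.1 157.8] w 0.0686 F [-0.3  0.6 -0.4] j [ 0.35  0.36  0.44  1.81 -0.18  1.02  2.29]
```

View pics/s27.png

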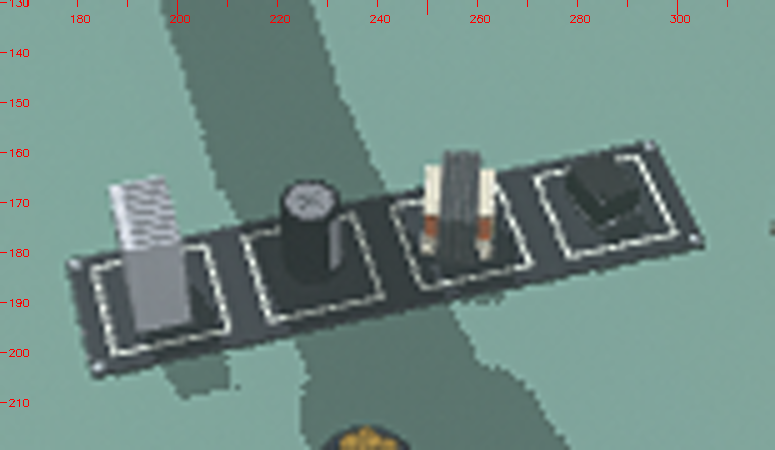

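View pics/t27.png

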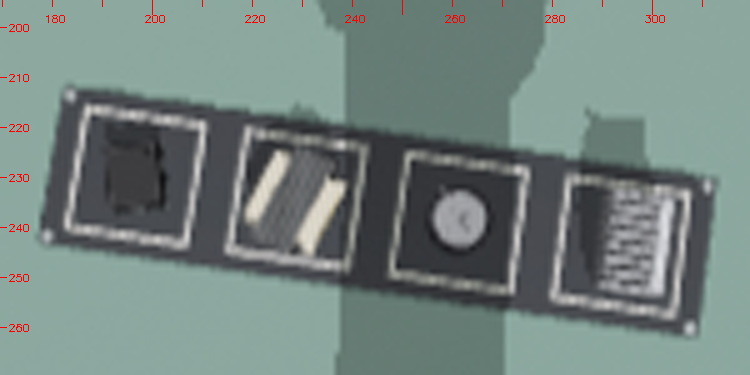

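```bash
python3 -c "
from h import *
D=dict(relay=((134,180),(603,183),.029),trf=((293,200),(461,188),.046),cap=((460,218),(309,199),.062),hs=((636,242),(145,213),.08))
for i,(k,(a,b,z)) in enumerate(D.items()):
  a=(170+a[0]/5-.5,195+a[1]/5-.5);b=(165+b[0]/5-.5,130+b[1]/5-.5)
  p,e=tri(a,b);q=atz('top',a,z);print(k,p.round(4),round(e,4),'err tri mm',((p[:2]-M[i])*1000).round(1),'err top',((q[:2]-M[i])*1000).round(1),'scene',((atz('scene',b,z)[:2]-M[i])*1000).round(1))
"
```

```text
relay [0.4947 0.1565 0.0232] 0.0011 err tri mm [-2.9 -1.2] err top [-3.5 -2.5] scene [ 1.9 -3.5]
trf [0.4836 0.0666 0.0456] 0.0011 err tri mm [-2.2  0.1] err top [-2.5 -0.4] scene [-1.7  0.5]
cap [ 0.4739 -0.0244  0.0652] 0.0002 err tri mm [-0.   0.4] err top [0.1 0.2] scene [-2.7  1.4]
hs [ 0.4617 -0.1172  0.0809] 0.0004 err tri mm [-0.4 -1.2] err top [-0.4 -1.1] scene [-1.4 -1.2]
```

```bash
python3 -c "
from h import *
print(manip.sign_off())"
```

```text
the job is handed in; nothing more can be done
None
```

The job is handed in, and no verdict was reported. The chassis stands on the left (+y), so from mark_1 to mark_4 I set out the relay, the transformer, the capacitor and the heat sink.

- **Centring:** in the last two-view check all four were within about 4 mm of their squares' centres; the limit is 14 mm. The two views disagreed by up to about 5 mm on the relay, mostly in x, because its black top is hard to read on the dark mat.
- **Height and tilt:** measured top heights were 65, 81 and 46 mm for the capacitor, heat sink and transformer, against 62, 80 and 46 mm expected. The relay came out at 23 mm against 29 mm. That reading is weak for the same reason, but both pictures show the relay flat in its square. The heat sink looked about 3° tilted while carried, and stood upright after it was set down.
- **Clear of the parts:** all four parts are released. The arm was parked to the right of the mat with the TCP about 0.22 m up.
- **Time:** it took about 31 s of the 120 s. The forces I read stayed under 7 N.

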